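Make up a counterweight on the spring scale

TASK

The counterweight case on the spring scale is too light: put steel slugs from the mat into it, lying side by side on its floor, until the scale's needle comes to rest between the two prongs of the brass marker. Then swing the cover shut and press its front edge down until the spring clip snaps over it, and leave the closed case standing on the scale with the needle still between the prongs. Slugs you do not need stay on the mat or the bench; leave the other things alone.

Things in the scene. Friction and masses are not known exactly. Their poses are not given: they have to be found in the camera images.
- scale: Grey spring dial scale, fixed. Origin on the bench under the centre of its platform; x to its back, y to its left. Round dial, 120 mm, leaning back 45 degrees at its front, centre 136 mm before the origin, 59 mm up. Steel platform 156 x 216 mm with a 7 mm rim, top 92 mm above the bench when empty; it sinks 1 mm per 100 g, at most 20 mm.
- needle (a joint): Angle of the long black needle of the dial, rad, 0 for an empty platform, growing clockwise by 3.0 rad per kg on the platform (12 o'clock is 2.25).
- set_marker (a joint): Angle of the brass marker on the dial, rad, in the same sense as the needle: the middle of the gap between its two prongs. It shows the wanted total weight of the finished counterweight (case, cover and slugs). It is set already and differs each time.
- needle_tip (a point): Point on the needle 42 mm from the dial's centre.
- marker_gap (a point): Middle of the gap between the marker's two prongs, 42 mm from the dial's centre; the prongs stand about 6 mm to either side of it.
- case: Open dark steel case, loose on the platform: outside 106 (x) x 196 (y) x 32 mm high, 3 mm sheet, inside 100 x 190 mm; its weight varies. Origin at the centre of its underside; x towards its hinge (away from the robot), y along the hinge. The spring clip, an upright steel strip 28 mm wide, 37 mm high, stands outside the middle of its front (-x) wall.
- case_floor (a point): Centre of the inside floor of the case.
- cover (a joint): Angle of the case's steel cover, rad: 0 shut and held by the clip, about 0.09 resting on the clip but not snapped in, 1.78 fully open, leaning back. A stiff hinge keeps it open. 113 mm from hinge to front edge, 196 mm wide, 3 mm thick, 10 mm skirt turned down at the front. Snapping shut takes about 5 N at the front edge; meanwhile the platform sinks.
- cover_edge (a point): Upper side of the cover at the middle of its front edge, where it is pressed (112 mm from the hinge).
- cover_hinge (a point): Middle of the cover's hinge axis: 56 mm behind the centre of the case, 33 mm above its underside.
- mat: Black rubber mat 150 (x) x 380 (y) x 3 mm, fixed on the bench. Origin at the centre of its underside.
- slug_a: Longest of four steel slugs sawn from 30 x 20 mm flat bar: 85 mm long, 400 g. It lies flat; origin at the centre of its underside, x along its length, y across its 30 mm width, 20 mm high.
- slug_b: The same bar, 64 mm long (x), 30 mm wide (y), 20 mm high, 300 g; origin at the centre of its underside.
- slug_c: The same bar, 42.5 mm long (x), 30 mm wide (y), 20 mm high, 200 g; origin at the centre of its underside.
- slug_d: The same bar, 32 mm long (x), 30 mm wide (y), 20 mm high, 150 g; origin at the centre of its underside.
- padlock: Bystander: grey padlock 78 x 48 x 19 mm, lying on the bench behind the right end of the mat.
- tape_measure: Bystander: tape measure 33 x 70 x 60 mm, at the back right.
- oil_bottle: Bystander: small oil bottle with a spout, 45 mm wide, 133 mm high, behind the scale.
- screwdriver: Bystander: screwdriver 168 mm long, lying on the bench behind the scale.
Things that resemble listed ones, but are neither listed nor needed, are in the scene too. What is shaped like the slug_c but purple is not meant.

How it is judged (in metres and radians):
On the way, in this order (a step that is already met when the one before it is completed fails the run):
1. with the cover still open and nothing touching the case, the needle rests between the prongs (distance between needle_tip and marker_gap below 0.0055 m and value of joint cover above 0.3 rad and contact force between each of the arm, the fingers and case below 0.1 N and linear speed of case below 0.01 m/s), for 0.2 s.
2. the cover is snapped shut (value of joint cover below 0.04 rad), for 0.2 s.
At the end, for the whole second after the job is handed in: Needle at rest between the prongs (tip within 5.5 mm of the middle of the gap), cover shut and held by the clip (under 0.04 rad), case level and still on the platform (centres within 30 mm), every slug either inside the case or down on the mat or bench, other things not moved over 3 cm (distance between needle_tip and marker_gap below 0.0055 m and value of joint cover below 0.04 rad and linear speed of case below 0.01 m/s and angle between case's own z axis and vertical below 0.05 rad and horizontal distance between case and scale below 0.03 m and ((x of slug_a in the frame of case between -0.053 and 0.053 m and y of slug_a in the frame of case between -0.098 and 0.098 m and z of slug_a in the frame of case between -0.002 and 0.03 m) or height (world z) of slug_a below 0.035 m) and ((x of slug_b in the frame of case between -0.053 and 0.053 m and y of slug_b in the frame of case between -0.098 and 0.098 m and z of slug_b in the frame of case between -0.002 and 0.03 m) or height (world z) of slug_b below 0.035 m) and ((x of slug_c in the frame of case between -0.053 and 0.053 m and y of slug_c in the frame of case between -0.098 and 0.098 m and z of slug_c in the frame of case between -0.002 and 0.03 m) or height (world z) of slug_c below 0.035 m) and ((x of slug_d in the frame of case between -0.053 and 0.053 m and y of slug_d in the frame of case between -0.098 and 0.098 m and z of slug_d in the frame of case between -0.002 and 0.03 m) or height (world z) of slug_d below 0.035 m)); the robot touches nothing.
It fails at once if the padlock is moved by more than 3 cm (distance of padlock from where it was at the start of the episode above 0.03 m).
It fails at once if the tape measure is moved by more than 3 cm (distance of tape_measure from where it was at the start of the episode above 0.03 m).
It fails at once if the oil bottle is moved by more than 3 cm (distance of oil_bottle from where it was at the start of the episode above 0.03 m).
It fails at once if the screwdriver is moved by more than 3 cm (distance of screwdriver from where it was at the start of the episode above 0.03 m).
It also fails if it takes over 72 s, if anything falls off the work surface, if the arm or the gripper's body presses on something with over 40 N, if the wrist force passes 120 N, or if a joint passes its speed limit or range.

ROBOT

A 6-joint arm with a two-finger parallel gripper is mounted at the origin on a cart in front of the work surface, level with it; the furniture and walls round the work are solid. World frame = base frame: x ahead of the robot, y to its left, z up, the work surface at z = 0. Lengths are in mm, angles in rad, forces in N, time in s.
With the tool pointing down it reaches from about 400 to 925 mm from the base axis. Payload 12.5 kg.
Tool frame: the origin (TCP) lies between the finger pads; the fingertips stand 11 mm ahead of it and the grasp point (between the pads) lies 8 mm behind it (env.tip_extent is the distance from the TCP to the fingertips, in mm); x points along the fingers, z is the direction in which the jaws open and shut, and the axes are right-handed (so a half turn about x gives the same grasp; the last joint's range is limited). The gripper opens to 95 mm and grips with 3 to 60 N. Pads are 20 mm wide; open, the fingers measure 119 mm over their backs; the gripper's body (75 mm by 180 mm) begins 59 mm behind the grasp point.
Start: joints at [-1.285, 0.491, 1.559, -0, 1.092, -0.106], TCP at [238.681, -577.648, 225.661] pointing down, gripper open.
Joint ranges: [-3.1, 3.1], [-0.84, 2.19], [0.05, 2.79], [-1.13, 4.28], [0.06, 2.93], [-2.69, 2.69]. Speed limits (rad/s): [2.22, 2.22, 2.79, 3.14, 3.14, 3.14].

INTERFACE

Orientations are given as [roll, pitch, yaw] about the fixed x, y, z axes, in that order (R = Rz(yaw) Ry(pitch) Rx(roll)).
In Python, from cell import status, imaging, env gives the robot as it stands. The module is installed in compiled form; this text tells all that it offers.
- The arm moves only by the tool apply_moves, never from a script. Its argument "increments" is a list of rows, each a list of 5 numbers: the closure, from 0 (fully open) to 1 (shut), then the shift along the tool's x, y, z in mm, then the turn about the tool's x in degrees. A call has 1 to 10 rows; each row shifts and turns the commanded pose from where the row before left it, along the tool's axes as they then stand; what a row does not reach is not made up. A row lasts 1/10 s, in which the tool goes at most 50 mm and 8.59 degrees, less where a joint would pass 70% of its speed; a pose out of reach is approached as far as the arm can. A call with a gripper value outside its range is refused whole. The fingers move at their own pace and stop on an object; the grip force is fixed at half the most. Time passes only in rows, so rows that do not move let the fingers close. It gives the time, the measured TCP pose, the force and the opening at its end, in the units of the state.
- status.state(): the state, without advancing time (a new reading comes with each control period).
- imaging.read_camera(name): name is "side" or "top" or "wrist"; returns a dict with "pixels" (480x640x3 uint8, red, green, blue), "fovy" (degrees; the focal length in pixels is half the picture's height over the tangent of half this angle, whatever the lens; pixels are square), "cx", "cy" (the principal point, pixels), "R" (3x3) and "t" (3): a world point X has camera coordinates R X + t. Camera axes: x right, y down, z forward; pixel columns grow to the right and rows downward; lengths in mm; the calibration is good to about 2 mm. A picture is of the moment at which its call begins. There is no depth.
- env.job_done(): hands the job in, once; it reports no verdict.
The state is a dict: "t": time; "joints": joint angles; "qvel": joint speeds; "tau": joint torques, N m; "eef_pos": TCP position; "tcp_rot": TCP orientation; "ft_force": force on the tool from outside, world axes, zero at the start; "moment": the same for the moment, N m; "opening": opening from 0.0 (shut) to 1.0 (fully open).
Only numpy, scipy, OpenCV 4.12 (cv2) and the standard library are available. Lean on these libraries where they do the work, as an engineer would, in place of code of your own. Each camera call takes 0.05 s, during which the arm holds its last target. There are 200 camera calls.

## Working session

There is one attempt and no reset: what is moved stays moved. The work goes in short steps, Python scripts to look and compute and a tool call to move; the robot and the scene stay as the last step left them, time stands still between calls to the robot, and variables do not carry over. Pictures are saved under pics/ and viewed, about 8 in all and at most 12, crops included, and the job is handed in when it is done.

Besides the shell and the picture viewer there is one more tool, called after ">>>" by a JSON object that holds its "fn" and its "kwargs", one argument or row to a line. apply_moves: Moves the arm, as the interface text tells. Its arguments: {"type":"object","properties":{"increments":{"type":"array"}},"required":["increments"]}

```bash
mkdir -p pics
cat > h.py <<'E'
import numpy as np, cv2
from cell import status, imaging, env
def shot(n,save=None):
    c=imaging.read_camera(n)
    if save: cv2.imwrite('pics/'+save,c['pixels'][:,:,::-1])
    return c
def f(c): return 240/np.tan(np.radians(c['fovy'])/2)
def ray(c,u,v):
    R=np.array(c['R']);t=np.array(c['t']);o=-R.T@t
    d=R.T@np.array([(u-c['cx'])/f(c),(v-c['cy'])/f(c),1]);return o,d
def onz(c,u,v,z):
    o,d=ray(c,u,v);return o+d*(z-o[2])/d[2]
def proj(c,X):
    p=np.array(c['R'])@np.array(X)+np.array(c['t']);return c['cx']+f(c)*p[0]/p[2],c['cy']+f(c)*p[1]/p[2]
E
python3 - <<'E'
from h import *
for n in ['top','side']:
    c=shot(n,n+'0.png');print(n,c['fovy'],c['cx'],c['cy'],ray(c,320,240))
s=status.state();print(s)
E
```

```text
top 53.13108492920571 313.4160909513033 239.8418148680864 (array([ 460.26000843,  -46.30611618, 1177.78438426]), array([ 0.07856947, -0.01827471, -0.99683556]))
side 47.402957058262636 327.68185103997826 238.47455154636648 (array([  549.47755364, -1054.9328512 ,   907.38794777]), array([-0.01147585,  0.77870354, -0.62745066]))
{'t': 0.1, 'joints': array([-1.28459185e+00,  4.91473093e-01,  1.55938558e+00, -3.59648997e-05,
        1.09168343e+00, -1.05578490e-01]), 'qvel': array([ 0.00116302, -0.00011983, -0.00303094,  0.0004422 ,  0.00119126,
       -0.00143224]), 'tau': array([ 2.74296210e-03, -6.13624263e+01, -2.58606988e+01,  6.94136764e-02,
        4.69950575e-02, -4.54243730e-05]), 'eef_pos': array([ 238.6170258 , -577.44021796,  225.13745376]), 'tcp_rot': array([3.06959958, 1.56984634, 1.89060282]), 'ft_force': array([ 0.33878007,  0.22200452, -0.14136747]), 'moment': array([-0.05136103, -0.0313252 ,  0.00761858]), 'opening': 1.002795450195638}
```

View pics/top0.png

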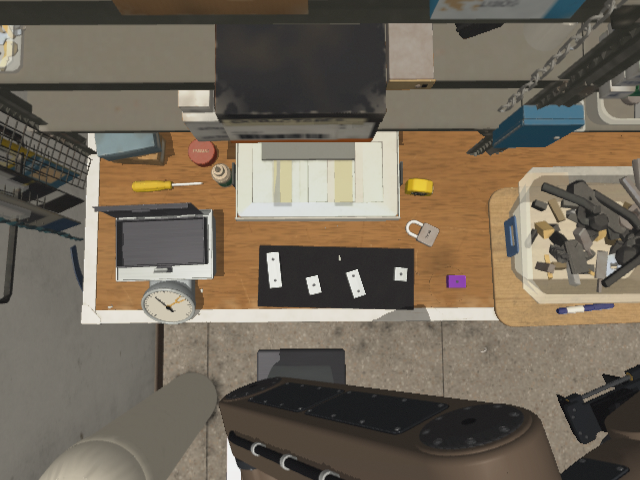

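View pics/side0.png

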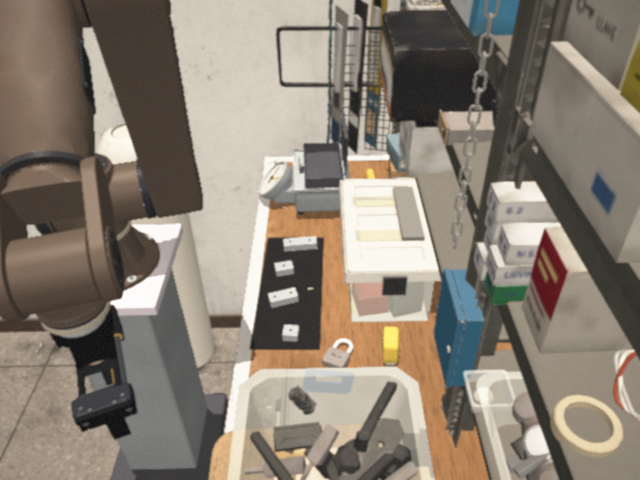

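The top view shows, on the black mat, a bright bar at (274,270) (longest), one at (314,285), one at (356,283) and one at (401,274). A purple look-alike lies off the mat at (456,281). The scale's case is at (163,243) and its dial at (168,302). I'll enlarge the dial and measure the slugs.

Run:
```python
from h import *
c=shot('top');im=c['pixels']
hsv=cv2.cvtColor(im,cv2.COLOR_RGB2HSV)
m=((hsv[:,:,2]>120)&(hsv[:,:,1]<70)).astype(np.uint8);roi=np.zeros_like(m);roi[250:304,262:411]=1;m*=roi
cs,_=cv2.findContours(m,cv2.RETR_EXTERNAL,cv2.CHAIN_APPROX_NONE)
for k in cs:
    if cv2.contourArea(k)<20: continue
    P=np.array([onz(c,*q[0],23)[:2] for q in k],np.float32)
    r=cv2.minAreaRect(P);(a,b),(w,h),an=r
    if h>w:w,h,an=h,w,an+90
    print(cv2.minAreaRect(k)[0],np.round([a,b,w,h,an],1))
for u,v in [(103,207),(214,209),(118,278),(213,280),(117,218),(207,213),(208,266),(118,267)]: print(u,v,onz(c,u,v,125)[:2].round(1))
a=cv2.resize(im[275:330,135:205],None,fx=8,fy=8,interpolation=cv2.INTER_CUBIC)
b=cv2.resize(im[195:290,90:220],None,fx=5,fy=5,interpolation=cv2.INTER_CUBIC)
o=np.zeros((440,560,3),np.uint8);cv2.imwrite('pics/dial.png',a[:,:,::-1]);
mm=cv2.resize(im[240:310,255:475],None,fx=3.4,fy=3.4)
cv2.imwrite('pics/case.png',np.vstack([cv2.resize(b,(748,540))[:360-25],mm])[:600,:,::-1] if 0 else b[:,:,::-1])
cv2.imwrite('pics/mat.png',mm[:,:,::-1])
```

```text
(313.311767578125, 284.6529541015625) [444.1 -50.6  43.2  29.4  12.2]
(355.3999938964844, 283.1999816894531) [ 446.8 -151.5   64.8   28.9   17.7]
(400.4754333496094, 273.7704772949219) [ 468.7 -260.2   32.5   29.1  173.9]
(273.7079162597656, 269.5792236328125) [481.   44.3  86.1  29.4   5.6]
103 207 [619.6 413. ]
214 209 [613.5 168.1]
118 278 [463. 376.]
213 280 [457.2 168.8]
117 218 [594.9 381.5]
207 213 [604.7 183.4]
208 266 [487.8 180. ]
118 267 [487.  376.6]
```

View pics/dial.png

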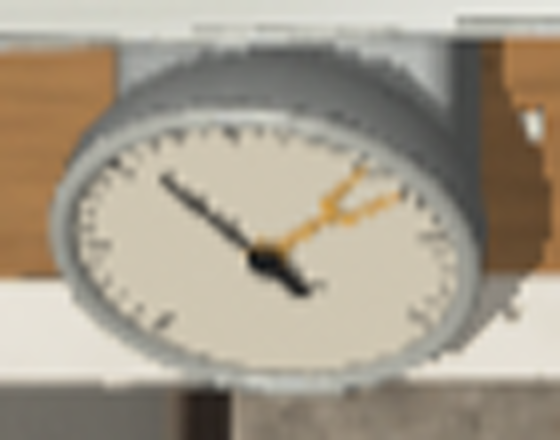

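View pics/case.png

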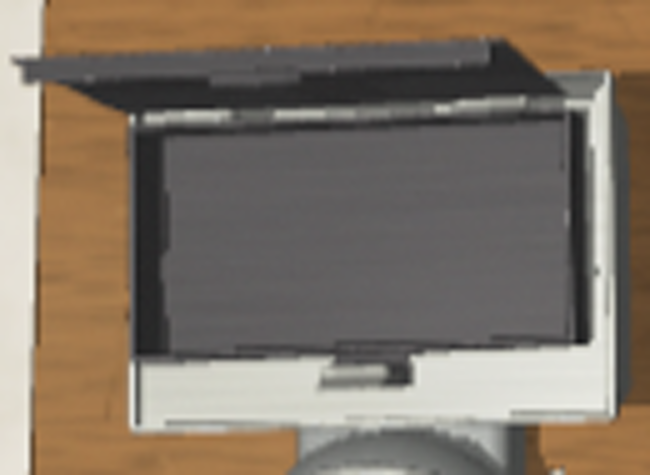

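View pics/mat.png

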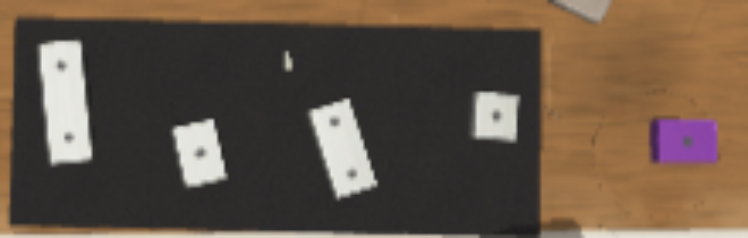

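The crops show the needle running from hub (265,258) to tip (163,178), and the marker prong ends at (363,172) and (398,197). The four bright slugs on the mat match 85, 64, 42.5 and 32 mm; the purple one off the mat is the look-alike and stays put. Next I'll compute the angles and the poses of the scale and case.

Run:
```python
from h import *
c=shot('top')
def P(u,v,z): return onz(c,90+u/5,195+v/5,z)
names=dict(plFL=(133,428,96),plFR=(612,415,96),plBR=(610,72,96),cFL=(135,355,121),cFR=(590,343,121),cBL=(135,118,121),cBR=(588,105,121),clipL=(322,380,128),clipR=(385,378,128),flFL=(165,353,92),flBR=(570,110,92),cvL=(15,62,229),cvR=(490,42,229))
Q={k:P(*v) for k,v in names.items()}
for k,v in Q.items(): print(k,v.round(1))
for a,b in [('plFL','plFR'),('cFL','cFR'),('cBL','cBR'),('cvL','cvR')]:
    d=Q[a]-Q[b];print(a,b,'len',np.linalg.norm(d).round(1),'yaw',(-np.arctan2(d[0],d[1])).round(3))
def D(u,v,z=None): return ray(c,135+u/8,275+v/8)
for yaw in (-0.03,0.0,0.03,0.06):
    cy,sy=np.cos(yaw),np.sin(yaw);X=np.array([cy,sy,0]);Y=np.array([-sy,cy,0]);s=.70711
    up=s*X+s*np.array([0,0,1]);n=-s*X+s*np.array([0,0,1])
    o,d=D(265,258);H=o+d*(62-o[2])/d[2]
    A=[]
    for u,v in [(163,178),(363,172),(398,197),(330,210)]:
        o,d=D(u,v);p=o+d*(n@(H-o))/(n@d)-H
        A.append((np.linalg.norm(p).round(1),(np.arctan2(-p@Y,p@up)+2.25).round(3)))
    m=(A[1][1]+A[2][1])/2
    print(yaw,H.round(1),A,'need g',(m-A[0][1])/3*1000, (A[3][1]-A[0][1])/3*1000,'origin',(H+136*X)[:2].round(1))
```

```text
plFL [457.3 390.7  96. ]
plFR [461.6 176.1  96. ]
plBR [616.9 178.5  96. ]
cFL [489.3 380.5 121. ]
cFR [493.2 180.9 121. ]
cBL [594.1 383.1 121. ]
cBR [598.6 182.9 121. ]
clipL [477.7 296.  128. ]
clipR [478.3 268.6 128. ]
flFL [490.9 378.7  92. ]
flBR [600.1 197.4  92. ]
cvL [603.2 387.5 229. ]
cvR [610.  198.8 229. ]
plFL plFR len 214.6 yaw 0.02
cFL cFR len 199.6 yaw 0.019
cBL cBR len 200.3 yaw 0.022
cvL cvR len 188.9 yaw 0.036
-0.03 [395.2 284.4  62. ] [(np.float64(40.2), np.float64(1.642)), (np.float64(50.7), np.float64(2.992)), (np.float64(50.5), np.float64(3.25)), (np.float64(30.7), np.float64(3.06))] need g 493.00000000000006 472.66666666666674 origin [531.1 280.3]
0.0 [395.2 284.4  62. ] [(np.float64(40.5), np.float64(1.675)), (np.float64(49.9), np.float64(3.019)), (np.float64(49.7), np.float64(3.285)), (np.float64(30.2), np.float64(3.09))] need g 492.33333333333337 471.66666666666663 origin [531.2 284.4]
0.03 [395.2 284.4  62. ] [(np.float64(40.8), np.float64(1.707)), (np.float64(49.1), np.float64(3.048)), (np.float64(48.9), np.float64(3.32)), (np.float64(29.7), np.float64(3.12))] need g 492.33333333333337 471.00000000000006 origin [531.1 288.4]
0.06 [395.2 284.4  62. ] [(np.float64(41.1), np.float64(1.738)), (np.float64(48.3), np.float64(3.076)), (np.float64(48.1), np.float64(3.355)), (np.float64(29.2), np.float64(3.15))] need g 492.5 470.66666666666663 origin [530.9 292.5]
```

The scale needs about 490 g more, and the fitting combination is slug_b + slug_c (500 g). The cover leans up behind the case, so I'll lay the slugs along x with the jaws along y.

```bash
cat >> h.py <<'E'
from scipy.spatial.transform import Rotation as Ro
def go(x,y,z,a):
    """tool shift (at present axes) and turn to reach x,y,z with jaw axis at angle a deg from y"""
    s=status.state();R=Ro.from_euler('xyz',s['tcp_rot']).as_matrix()
    sh=R.T@(np.array([x,y,z])-s['eef_pos'])
    a=np.radians(a);w=R.T@np.array([-np.sin(a),np.cos(a),0])
    t=np.degrees(np.arctan2(-w[1],w[2]));t=(t+90)%180-90
    print('t',round(s['t'],2),'pos',s['eef_pos'].round(1),'x,z axes',R[:,0].round(3),R[:,2].round(3),'F',s['ft_force'].round(1),'op',round(s['opening'],3));print('shift',sh.round(1),'turn',t.round(1))
E
python3 -c "
from h import *
go(446.8,-151.5,120,17.7);go(444.1,-50.6,120,12.2)
print(env.tip_extent)"
```

```text
t 0.2 pos [ 238.6 -577.5  225.3] x,z axes [-0.     0.001 -1.   ] [ 0.382 -0.924 -0.001] F [ 0.  -0.9 -0.1] op 0.994
shift [ 105.5  355.1 -314.1] turn 4.8
t 0.2 pos [ 238.6 -577.5  225.3] x,z axes [-0.     0.001 -1.   ] [ 0.382 -0.924 -0.001] F [ 0.  -0.9 -0.1] op 0.994
shift [ 105.6  391.1 -408.4] turn 10.3
11.0
```

>>> {"fn": "apply_moves", "kwargs": {
  "increments": [
    [0,0,35,-31,0],
    [0,0,36,-31,0],
    [0,5,36,-32,0],
    [0,10,36,-32,0],
    [0,10,36,-32,0],
    [0,10,36,-32,0],
    [0,10,36,-32,0],
    [0,10,36,-32,0],
    [0,10,35,-31,0],
    [0,10,33,-29,0]
  ]
}}

```text
t: 1.2
eef_pos: [447.5, -150.0, 150.4]
tcp_rot: [0.626, 1.57, -0.553]
ft_force: [0.9, -1.1, 0.0]
opening: 0.999
```

>>> {"fn": "apply_moves", "kwargs": {
  "increments": [
    [0,0,0,0,4.8],
    [0,0,0,0,0],
    [0,0,0,0,0]
  ]
}}

```text
t: 1.5
eef_pos: [446.9, -152.2, 150.7]
tcp_rot: [0.31, 1.571, -0.95]
ft_force: [0.1, 0.1, 0.0]
opening: 1.0
```

```bash
python3 -c "
from h import *
go(446.8,-151.5,16,17.7);shot('wrist','w1.png')"
```

```text
t 1.5 pos [ 446.9 -152.2  150.7] x,z axes [ 0. -0. -1.] [ 0.305 -0.952  0.   ] F [0.1 0.1 0. ] op 1.0
shift [ 1.347e+02  1.000e-01 -7.000e-01] turn 0.1
```

View pics/w1.png

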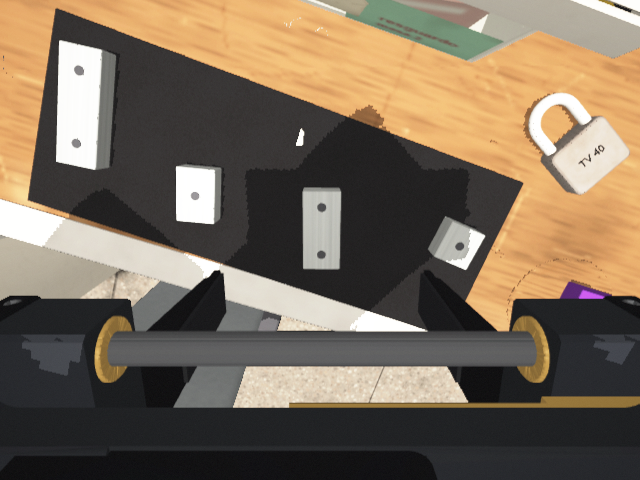

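The wrist view shows slug_b upright at (321,228), midway between the fingers and aligned with them. I'll descend and grip.

>>> {"fn": "apply_moves", "kwargs": {
  "increments": [
    [0,40,0,-0.7,0],
    [0,40,0,0,0],
    [0,30,0,0,0],
    [0,15,0,0,0],
    [0,9.5,0,0,0],
    [0,0,0,0,0],
    [1,0,0,0,0],
    [1,0,0,0,0],
    [1,0,0,0,0],
    [1,0,0,0,0]
  ]
}}

```text
t: 2.55
eef_pos: [446.9, -151.3, 16.6]
tcp_rot: [0.729, 1.57, -0.533]
ft_force: [0.8, 0.2, -0.0]
opening: 0.718
```

>>> {"fn": "apply_moves", "kwargs": {
  "increments": [
    [1,0,0,0,0],
    [1,0,0,0,0],
    [1,0,0,0,0],
    [1,0,0,0,0],
    [1,-10,0,0,0],
    [1,-30,0,0,0],
    [1,-45,0,0,0],
    [1,-45,0,0,0],
    [1,-45,0,0,0],
    [1,0,0,0,0]
  ]
}}

```text
t: 3.55
eef_pos: [448.2, -151.8, 196.5]
tcp_rot: [0.794, 1.562, -0.468]
ft_force: [1.0, 0.8, -4.1]
opening: 0.312
```

```bash
python3 -c "
from h import *
go(542,318,190,1.1)"
```

```text
t 3.55 pos [ 448.2 -151.8  196.5] x,z axes [ 0.008 -0.004 -1.   ] [ 0.303 -0.953  0.006] F [ 1.   0.8 -4.1] op 0.312
shift [   5.4  231.9 -419.3] turn 16.6
```

>>> {"fn": "apply_moves", "kwargs": {
  "increments": [
    [1,0,12,-20,0],
    [1,0,22,-40,0],
    [1,0,23,-42,0],
    [1,0,23,-42,0],
    [1,0,23,-42,0],
    [1,0,23,-42,0],
    [1,0,23,-42,0],
    [1,0,23,-42,0],
    [1,0,23,-42,0],
    [1,0,22,-40,0]
  ]
}}

```text
t: 4.55
eef_pos: [533.4, 292.0, 190.1]
tcp_rot: [-1.442, 1.569, -2.705]
ft_force: [0.2, -0.2, -2.6]
opening: 0.309
```

>>> {"fn": "apply_moves", "kwargs": {
  "increments": [
    [1,0,15,-25,0],
    [1,0,0,0,8.3],
    [1,0,0,0,8.3],
    [1,0,0,0,0],
    [1,0,0,0,0]
  ]
}}

```text
t: 5.05
eef_pos: [540.4, 318.1, 190.4]
tcp_rot: [-1.095, 1.569, -2.643]
ft_force: [-0.2, 0.3, -3.6]
opening: 0.319
```

```bash
python3 -c "
from h import *
go(542,318,103,1.1)
c=shot('wrist','w2.png')"
```

```text
t 5.05 pos [540.4 318.1 190.4] x,z axes [-0.001 -0.001 -1.   ] [ 0.022 -1.     0.001] F [-0.2  0.3 -3.6] op 0.319
shift [87.4  1.8  0.1] turn 0.2
```

View pics/w2.png

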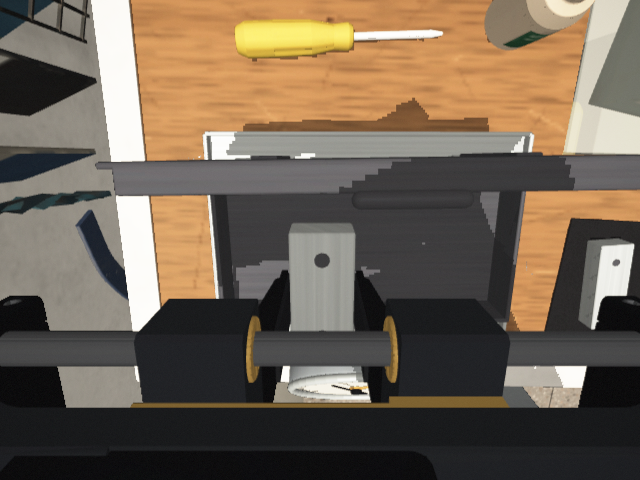

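Slug_b hangs at (321,275), over the left part of the case, with the cover's edge at row 175 clear ahead. I'll lower it.

>>> {"fn": "apply_moves", "kwargs": {
  "increments": [
    [1,30,0,0,0],
    [1,25,0,0,0],
    [1,15,0,0,0],
    [1,8,0,0,0],
    [1,5,0,0,0],
    [1,3,0,0,0],
    [1,2,0,0,0],
    [1,0,0,0,0],
    [1,0,0,0,0]
  ]
}}

```text
t: 6.0
eef_pos: [540.9, 318.4, 103.8]
tcp_rot: [1.703, 1.57, 0.15]
ft_force: [-2.4, -2.1, 3.3]
opening: 0.309
```

>>> {"fn": "apply_moves", "kwargs": {
  "increments": [
    [0.55,0,0,0,0],
    [0.55,0,0,0,0],
    [0.55,0,0,0,0],
    [0.55,0,0,0,0],
    [0.55,-5,0,0,0],
    [0.55,-20,0,0,0],
    [0.55,-40,0,0,0],
    [0.55,-25,0,0,0],
    [0.55,0,0,0,0]
  ]
}}

```text
t: 6.9
eef_pos: [542.0, 319.0, 197.2]
tcp_rot: [1.968, 1.564, 0.416]
ft_force: [0.7, -0.5, -0.0]
opening: 0.45
```

```bash
python3 -c "
from h import *
c=shot('wrist','w3.png')
go(444.1,-50.6,130,12.2)"
```

```text
t 6.95 pos [541.2 318.7 195. ] x,z axes [ 0.003  0.001 -1.   ] [ 0.018 -1.    -0.001] F [ 0.4  0.9 -1. ] op 0.45
shift [  64.1 -104.1  367.5] turn -11.1
```

View pics/w3.png

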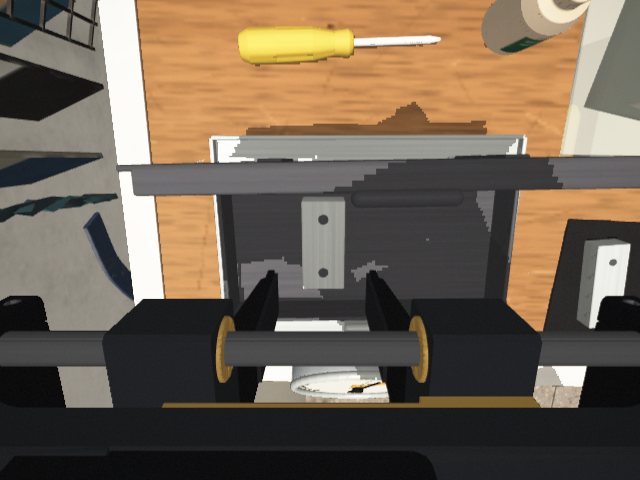

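Slug_b lies flat on the case floor at (323,243). Slug_c is next.

>>> {"fn": "apply_moves", "kwargs": {
  "increments": [
    [0.55,0,-6,22,0],
    [0.55,0,-12,43,0],
    [0.4,0,-12,44,0],
    [0.2,0,-13,45,0],
    [0,5,-13,45,0],
    [0,10,-13,45,0],
    [0,10,-13,45,0],
    [0,15,-12,44,0],
    [0,15,-10,34.5,0],
    [0,9,0,0,-5]
  ]
}}

```text
t: 7.95
eef_pos: [441.8, -53.8, 127.5]
tcp_rot: [-1.813, 1.568, 3.001]
ft_force: [-0.4, 0.9, 0.4]
opening: 0.991
```

>>> {"fn": "apply_moves", "kwargs": {
  "increments": [
    [0,0,0,0,-6.1],
    [0,0,0,0,0],
    [0,0,0,0,0]
  ]
}}

```text
t: 8.25
eef_pos: [443.2, -50.8, 128.7]
tcp_rot: [-1.947, 1.57, 2.975]
ft_force: [0.3, 0.3, 0.1]
opening: 1.0
```

```bash
python3 -c "
from h import *
go(444.1,-50.6,16,12.2)"
```

```text
t 8.25 pos [443.2 -50.8 128.7] x,z axes [-0.001  0.    -1.   ] [ 0.208 -0.978 -0.   ] F [0.3 0.3 0.1] op 1.0
shift [112.7   1.    0. ] turn -0.2
```

>>> {"fn": "apply_moves", "kwargs": {
  "increments": [
    [0,40,1,0,0],
    [0,35,0,0,0],
    [0,20,0,0,0],
    [0,12,0,0,0],
    [0,6,0,0,0],
    [1,0,0,0,0],
    [1,0,0,0,0],
    [1,0,0,0,0],
    [1,0,0,0,0],
    [1,0,0,0,0]
  ]
}}

```text
t: 9.25
eef_pos: [444.6, -50.8, 16.5]
tcp_rot: [0.993, 1.57, -0.365]
ft_force: [-0.5, -0.4, 0.4]
opening: 0.636
```

>>> {"fn": "apply_moves", "kwargs": {
  "increments": [
    [1,0,0,0,0],
    [1,0,0,0,0],
    [1,0,0,0,0],
    [1,0,0,0,0],
    [1,-10,0,0,0],
    [1,-30,0,0,0],
    [1,-45,0,0,0],
    [1,-45,0,0,0],
    [1,-45,0,0,0],
    [1,0,0,0,0]
  ]
}}

```text
t: 10.25
eef_pos: [446.0, -51.1, 196.4]
tcp_rot: [1.092, 1.562, -0.267]
ft_force: [0.6, -0.3, -2.4]
opening: 0.313
```

```bash
python3 -c "
from h import *
go(542,248,190,1.1)"
```

```text
t 10.25 pos [446.  -51.1 196.4] x,z axes [ 0.009 -0.002 -1.   ] [ 0.211 -0.978  0.004] F [ 0.6 -0.3 -2.4] op 0.313
shift [   6.6  156.8 -272.2] turn 11.1
```

>>> {"fn": "apply_moves", "kwargs": {
  "increments": [
    [1,0,12,-21,0],
    [1,0,22,-38,0],
    [1,0,25,-43,0],
    [1,0,25,-43,0],
    [1,0,25,-43,0],
    [1,0,25,-43,0],
    [1,0,23,-41,0],
    [1,0,0,0,5.5],
    [1,0,0,0,5.6],
    [1,0,0,0,0]
  ]
}}

```text
t: 11.25
eef_pos: [540.0, 248.4, 190.0]
tcp_rot: [-1.212, 1.569, -2.765]
ft_force: [-0.4, 0.1, -1.6]
opening: 0.312
```

>>> {"fn": "apply_moves", "kwargs": {
  "increments": [
    [1,0,0,0,0],
    [1,30,0,0,0],
    [1,25,0,0,0],
    [1,15,0,0,0],
    [1,8,0,0,0],
    [1,4,0,0,0],
    [1,3,0,0,0],
    [1,0,0,0,0],
    [1,0,0,0,0]
  ]
}}

```text
t: 12.15
eef_pos: [540.9, 248.3, 106.7]
tcp_rot: [1.758, 1.57, 0.206]
ft_force: [0.3, 0.8, -1.9]
opening: 0.315
```

```bash
python3 -c "
from h import *
go(542,248,100,1.1)"
```

```text
t 12.15 pos [540.9 248.3 106.7] x,z axes [ 0.001  0.    -1.   ] [ 0.019 -1.    -0.   ] F [ 0.3  0.8 -1.9] op 0.315
shift [6.7 1.1 0.3] turn -0.0
```

>>> {"fn": "apply_moves", "kwargs": {
  "increments": [
    [1,3,0,0,0],
    [1,2,0,0,0],
    [1,1.5,0,0,0],
    [1,0,0,0,0],
    [1,0,0,0,0]
  ]
}}

```text
t: 12.65
eef_pos: [540.7, 248.2, 99.5]
tcp_rot: [-0.677, 1.571, -2.229]
ft_force: [-0.0, -0.3, -1.9]
opening: 0.316
```

>>> {"fn": "apply_moves", "kwargs": {
  "increments": [
    [1,1,0,0,0],
    [1,1,0,0,0],
    [1,0,0,0,0],
    [1,0,0,0,0]
  ]
}}

```text
t: 13.05
eef_pos: [540.7, 248.2, 97.7]
tcp_rot: [1.427, 1.571, -0.126]
ft_force: [-0.4, 0.2, 0.2]
opening: 0.313
```

Contact is made, with the slug's weight now on the floor. I'll release and rise, then back off so the dial can be checked.

>>> {"fn": "apply_moves", "kwargs": {
  "increments": [
    [0.55,0,0,0,0],
    [0.55,0,0,0,0],
    [0.55,0,0,0,0],
    [0.55,0,0,0,0],
    [0.55,-5,0,0,0],
    [0.55,-20,0,0,0],
    [0.55,-40,0,0,0],
    [0.55,-45,0,0,0],
    [1,-20,0,0,0],
    [1,0,0,0,0]
  ]
}}

```text
t: 14.05
eef_pos: [541.7, 248.6, 231.2]
tcp_rot: [1.859, 1.565, 0.306]
ft_force: [-1.2, 0.3, 0.0]
opening: 0.334
```

>>> {"fn": "apply_moves", "kwargs": {
  "increments": [
    [1,0,0,25,0],
    [1,0,0,45,0],
    [1,0,0,45,0],
    [1,0,0,45,0],
    [1,0,0,45,0],
    [1,0,0,0,0],
    [1,0,0,0,0],
    [1,0,0,0,0],
    [1,0,0,0,0]
  ]
}}

```text
t: 14.95
eef_pos: [544.3, 44.4, 227.3]
tcp_rot: [-1.662, 1.57, 3.07]
ft_force: [0.4, 0.6, -0.8]
opening: 0.002
```

Run:
```python
from h import *
go(542,248,100,1.1)
c=shot('top');im=c['pixels']
a=cv2.resize(im[190:330,90:225],None,fx=4.2,fy=4.2,interpolation=cv2.INTER_CUBIC)
cv2.imwrite('pics/chk.png',a[:,:,::-1])
```

```text
t 14.95 pos [544.3  44.4 227.3] x,z axes [-0.  0. -1.] [ 0.02 -1.   -0.  ] F [ 0.4  0.6 -0.8] op 0.002
shift [ 127.3    1.8 -203.6] turn 0.0
```

View pics/chk.png

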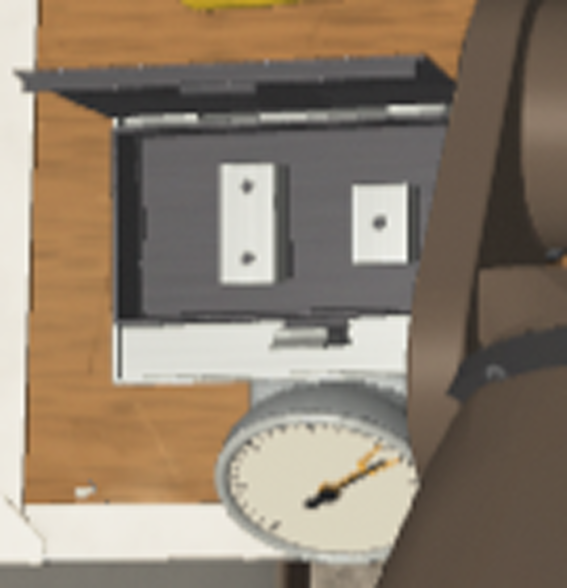

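Both slugs lie side by side in the case, at (247,225) and (379,223). The needle sits near the marker, but the resolution is too coarse to judge, so I'll look closely with the wrist camera above the dial.

>>> {"fn": "apply_moves", "kwargs": {
  "increments": [
    [1,0,-12,-20,0],
    [1,0,-24,-40,0],
    [1,0,-24,-40,0],
    [1,0,-24,-40,0],
    [1,0,-24,-40,0],
    [1,0,-24,-40,0],
    [1,0,-12,-20,0],
    [1,0,0,0,0],
    [1,0,0,0,0],
    [1,0,0,0,0]
  ]
}}

```text
t: 16.0
eef_pos: [396.4, 280.2, 227.5]
tcp_rot: [0.292, 1.571, -1.261]
ft_force: [0.2, 0.7, -0.2]
opening: 0.003
```

Run:
```python
from h import *
go(400,284,227,1.1)
c=shot('wrist')
np.save('wd.npy',c,allow_pickle=True)
print([np.round(proj(c,p)) for p in [(395,284.4,62),(435,284,100),(395,340,62)]],ray(c,320,240))
cv2.imwrite('pics/wd.png',c['pixels'][:,:,::-1])
```

```text
t 16.0 pos [396.4 280.2 227.5] x,z axes [ 0. -0. -1.] [ 0.018 -1.     0.   ] F [ 0.2  0.7 -0.2] op 0.003
shift [ 0.5  3.7 -3.7] turn -0.1
[array([317., 223.]), array([318., 183.]), array([254., 221.])] (array([471.7216336 , 282.01775949, 386.83328917]), array([-0.2746707 , -0.00149702, -0.96157831]))
```

View pics/wd.png

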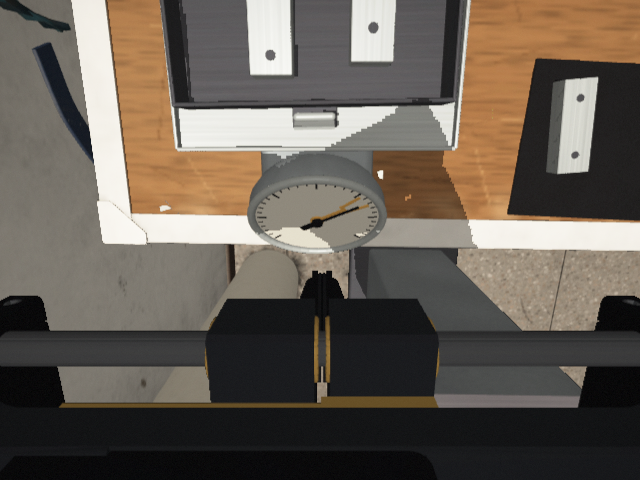

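The dial is at (317,212) and the needle points to (368,206), on or past the marker's right prong. I'll measure both by colour.

```bash
cat > dial.py <<'E'
from h import *
def measure(c,H0,yaw=0.02,box=None):
    im=c['pixels'].astype(int);hsv=cv2.cvtColor(c['pixels'],cv2.COLOR_RGB2HSV)
    cy,sy=np.cos(yaw),np.sin(yaw);X=np.array([cy,sy,0]);Y=np.array([-sy,cy,0]);s=.70711
    up=s*X+s*np.array([0,0,1]);n=-s*X+s*np.array([0,0,1])
    u0,v0=proj(c,H0);out=[]
    for v in range(int(v0)-70,int(v0)+70):
        for u in range(int(u0)-90,int(u0)+90):
            if not(0<=u<640 and 0<=v<480): continue
            o,d=ray(c,u,v);p=o+d*(n@(H0-o))/(n@d)-H0
            x,y=-p@Y,p@up
            if np.hypot(x,y)<60: out.append((x,y,*im[v,u],*hsv[v,u]))
    return np.array(out)
E
python3 - <<'E'
from dial import *
c=np.load('wd.npy',allow_pickle=True).item()
u,v=317,222.5
H=onz(c,u,v,62)
print(H)
A=measure(c,H);r=np.hypot(A[:,0],A[:,1])
blk=A[:,2:5].max(1)<60
hub=A[blk&(r<12)][:,:2];print('hub blob',hub.mean(0))
br=(A[:,6]>110)&(A[:,5]>10)&(A[:,5]<30)
th=np.arctan2(A[:,0],A[:,1])+2.25
for lo,hi in [(14,20),(20,26),(26,32),(32,38),(38,44),(44,52)]:
    k=(r>=lo)&(r<hi);b=np.sort(th[k&br].round(2))
    print(lo,'needle',th[k&blk].round(2).tolist(),'\n   brass',b.tolist())
im=c['pixels'][175:255,240:395];cv2.imwrite('pics/wd2.png',cv2.resize(im,None,fx=5,fy=5,interpolation=cv2.INTER_CUBIC)[:,:,::-1])
E
```

```text
[395.03654705 284.44721504  62.        ]
hub blob [-0.91255707 -0.67706193]
14 needle [3.16, 3.14, 3.17, 3.2, 3.23, 3.25, 3.15, 3.19, 3.22, 3.25, 3.28, 3.28, 0.24, 0.19, 0.17, 0.14, 0.1, 0.08, 0.04, 0.01, -0.03, -0.04, -0.07] 
   brass [2.82, 2.86, 2.87, 2.9, 2.92, 2.92, 2.94, 2.96, 2.97, 2.99, 3.0, 3.01, 3.03, 3.03, 3.04, 3.07, 3.07, 3.1, 3.11, 3.13, 3.14, 3.16]
20 needle [3.14, 3.16, 3.18, 3.15, 3.17, 3.19, 3.21, 3.23, 3.25, 3.18, 3.21, 3.23, 3.25] 
   brass [2.93, 2.95, 2.96, 2.97, 2.98, 2.99, 3.0, 3.01, 3.02, 3.02, 3.04, 3.04, 3.07, 3.07, 3.07, 3.09, 3.09, 3.1, 3.11, 3.12, 3.12, 3.14, 3.15, 3.16]
26 needle [3.16, 3.18, 3.2, 3.15, 3.17, 3.19, 3.21, 3.22, 3.24, 3.2, 3.22, 3.24] 
   brass [2.9, 2.92, 2.94, 2.95, 2.97, 2.98, 2.99, 2.99, 3.01, 3.01, 3.01, 3.03, 3.03, 3.05, 3.05, 3.05, 3.07, 3.07, 3.07, 3.09, 3.09, 3.09, 3.11, 3.11, 3.12, 3.13, 3.13, 3.14, 3.15, 3.15, 3.16, 3.22]
32 needle [3.17, 3.18, 3.19, 3.21, 3.22, 3.17, 3.19, 3.2, 3.22, 3.23, 3.21, 3.23] 
   brass [2.89, 2.91, 2.92, 2.93, 2.93, 2.94, 2.95, 2.95, 2.96, 2.96, 2.97, 2.98, 2.98, 2.99, 2.99, 3.0, 3.03, 3.22, 3.23, 3.23, 3.24, 3.26]
38 needle [3.18, 3.19, 3.2, 3.19, 3.2, 3.21, 3.22, 3.23, 4.39] 
   brass [2.92, 2.93, 2.94, 2.94, 2.95, 2.95, 2.96, 2.96, 2.96, 2.97, 2.97, 2.98, 2.98, 2.99, 2.99, 3.0, 3.0, 3.0, 3.22, 3.22, 3.23, 3.23, 3.24, 3.25, 3.25, 3.26, 3.26, 3.27, 3.27]
44 needle [2.25, 2.25, 1.58, 2.92, 1.58, 2.92, 0.86, 0.86, 0.87, 0.87, 0.87, 0.88, 0.88] 
   brass [2.94, 2.94, 2.95, 2.96, 2.96, 2.96, 2.96, 2.97, 2.97, 2.98, 2.98, 2.98, 2.98, 2.99, 2.99, 2.99, 3.0, 3.0, 3.01, 3.21, 3.21, 3.21, 3.22, 3.22, 3.23, 3.23, 3.24, 3.24, 3.24, 3.25, 3.25, 3.25, 3.26, 3.26, 3.27, 3.27, 3.28, 3.28]
```

View pics/wd2.png

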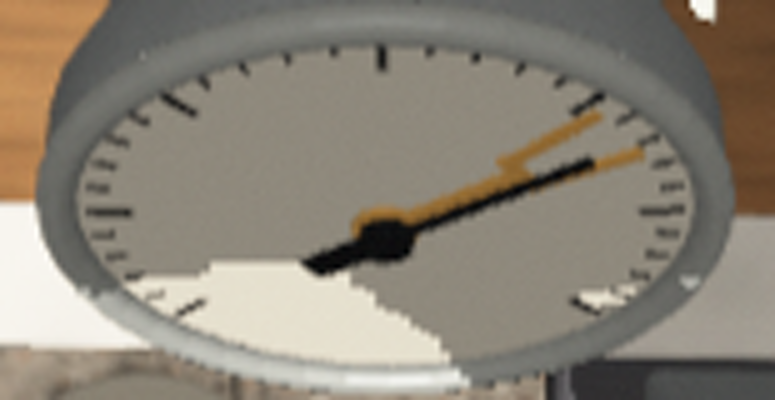

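Needle line and marker are at different heights, so I compare directions rather than pixels. The prong slopes (about 41.5° and 28.8°, bisector about 35°) agree with the needle at about 35.6°, and even the stem-line estimate (32.4°) is within the 7.5° tolerance. The weight is right, so I'll go over the cover and behind it.

>>> {"fn": "apply_moves", "kwargs": {
  "increments": [
    [1,-25,0,0,0],
    [1,-35,0,0,0],
    [1,-20,25,0,0],
    [1,0,40,0,0],
    [1,0,45,0,0],
    [1,0,45,0,0],
    [1,0,45,1,0],
    [1,0,40,0,0],
    [1,0,22,0,0],
    [1,0,0,0,0]
  ]
}}

```text
t: 17.05
eef_pos: [660.8, 282.4, 305.6]
tcp_rot: [-1.055, 1.569, -2.61]
ft_force: [-0.3, -0.1, 0.8]
opening: 0.007
```

Run:
```python
from h import *
go(658,284,217,1.1)
c=shot('top');print(onz(c,222,175,100),onz(c,103,207,224),onz(c,211,203,224))
```

```text
t 17.05 pos [660.8 282.4 305.6] x,z axes [-0.001 -0.001 -1.   ] [ 0.015 -1.     0.001] F [-0.3 -0.1  0.8] op 0.007
shift [88.6 -2.6 -1.7] turn -0.2
[695.05539936 155.69438518 100.        ] [604.59758621 369.82935819 224.        ] [611.28279773 154.02588403 224.        ]
```

>>> {"fn": "apply_moves", "kwargs": {
  "increments": [
    [1,35,-2,0,0],
    [1,35,0,0,0],
    [1,19,0,0,0],
    [1,0,0,0,0],
    [1,0,-10,0,0],
    [1,0,-12,0,0],
    [1,0,-12,0,0],
    [1,0,-10,0,0],
    [1,0,-9,0,0],
    [1,0,0,0,0]
  ]
}}

```text
t: 18.1
eef_pos: [602.1, 283.5, 219.8]
tcp_rot: [1.885, 1.57, 0.333]
ft_force: [0.7, 1.0, -0.5]
opening: 0.005
```

>>> {"fn": "apply_moves", "kwargs": {
  "increments": [
    [1,2,-12,0,0],
    [1,3,-12,0,0],
    [1,6,-12,0,0],
    [1,7,-13,0,0],
    [1,10,-10,0,0],
    [1,10,-10,0,0],
    [1,12,-7,0,0],
    [1,12,-6,0,0],
    [1,0,0,0,0]
  ]
}}

```text
t: 19.0
eef_pos: [520.3, 281.7, 155.6]
tcp_rot: [-1.188, 1.569, -2.74]
ft_force: [0.2, -0.5, 0.3]
opening: 0.002
```

Run:
```python
from h import *
go(516,283,140,1.1)
c=shot('side');a=c['pixels'][125:225,240:400];cv2.imwrite('pics/cov.png',cv2.resize(a,None,fx=5,fy=5,interpolation=cv2.INTER_CUBIC)[:,:,::-1])
```

```text
t 19.0 pos [520.3 281.7 155.6] x,z axes [-0.002 -0.001 -1.   ] [ 0.018 -1.     0.001] F [ 0.2 -0.5  0.3] op 0.002
shift [15.6 -4.2 -1.4] turn -0.0
```

View pics/cov.png

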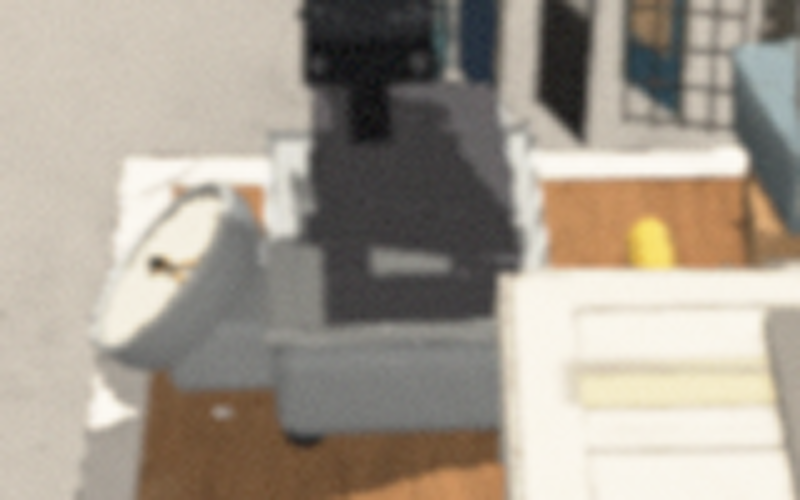

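The cover now follows the finger and is nearly down over the case, with the finger at (370,120) in the crop. I'll press on, watching the force.

>>> {"fn": "apply_moves", "kwargs": {
  "increments": [
    [1,7,-4,0,0],
    [1,6,-3,0,0],
    [1,4,-2,0,0],
    [1,3,0,0,0],
    [1,0,0,0,0]
  ]
}}

```text
t: 19.55
eef_pos: [512.0, 281.7, 136.3]
tcp_rot: [-1.064, 1.57, -2.617]
ft_force: [-0.1, -0.8, 0.2]
opening: 0.005
```

>>> {"fn": "apply_moves", "kwargs": {
  "increments": [
    [1,3,0,0,0],
    [1,2,0,0,0],
    [1,2,0,0,0],
    [1,0,0,0,0]
  ]
}}

```text
t: 19.95
eef_pos: [512.2, 281.8, 129.8]
tcp_rot: [1.889, 1.57, 0.337]
ft_force: [-1.9, -0.5, 6.9]
opening: 0.005
```

>>> {"fn": "apply_moves", "kwargs": {
  "increments": [
    [1,2,0,0,0],
    [1,2,0,0,0],
    [1,2,0,0,0],
    [1,0,0,0,0]
  ]
}}

```text
t: 20.35
eef_pos: [512.1, 281.7, 123.7]
tcp_rot: [1.723, 1.571, 0.17]
ft_force: [-1.8, -1.3, 4.6]
opening: 0.004
```

The force fell from 6.9 to 4.6 N while going 6 mm deeper, and the tip height matches a cover that is shut. I'll press a little more to be sure, then lift off.

>>> {"fn": "apply_moves", "kwargs": {
  "increments": [
    [1,2,0,0,0],
    [1,2,0,0,0],
    [1,1,0,0,0],
    [1,0,0,0,0]
  ]
}}

```text
t: 20.75
eef_pos: [512.1, 281.7, 119.3]
tcp_rot: [1.861, 1.57, 0.309]
ft_force: [-3.7, -0.4, 10.4]
opening: 0.003
```

>>> {"fn": "apply_moves", "kwargs": {
  "increments": [
    [1,-5,0,0,0],
    [1,-10,0,0,0],
    [1,-30,0,0,0],
    [1,-45,0,0,0],
    [1,-14,-25,0,0],
    [1,0,-45,0,0],
    [1,0,-40,0,0],
    [1,0,0,0,0],
    [1,0,0,0,0],
    [1,0,0,0,0]
  ]
}}

```text
t: 21.75
eef_pos: [403.1, 279.9, 222.9]
tcp_rot: [1.863, 1.57, 0.311]
ft_force: [-0.3, -0.0, 0.0]
opening: 0.006
```

Run:
```python
from dial import *
go(400,282,227,1.1)
c=shot('wrist');im=c['pixels']
H=onz(c,*proj(c,(395,284.4,62)),62)
A=measure(c,H);r=np.hypot(A[:,0],A[:,1])
blk=A[:,2:5].max(1)<60;br=(A[:,6]>110)&(A[:,5]>10)&(A[:,5]<30)
th=np.arctan2(A[:,0],A[:,1])+2.25
k=(r>20)&(r<42)&(th>2.6)&(th<3.6)
print('needle 20-42',np.median(th[k&blk]),'brass right',np.median(th[br&(r>44)&(th>3.1)]),'left',np.median(th[br&(r>44)&(th<3.1)&(th>2.7)]))
# column profile through case front: cover edge rows beside the clip
hsv=cv2.cvtColor(im,cv2.COLOR_RGB2HSV)
for z,n in [(117,'shut'),(127,'0.09')]:
    print(n,np.round(proj(c,(487.5,320,z))),np.round(proj(c,(487.5,245,z))))
g=im.mean(2).astype(int)
u=int(proj(c,(487.5,325,117))[0])
print('col',u,g[60:150:2,u].tolist())
np.save('wd3.npy',c,allow_pickle=True)
```

```text
t 21.75 pos [403.1 279.9 222.9] x,z axes [ 0.001  0.    -1.   ] [ 0.018 -1.    -0.   ] F [-0.3 -0.   0. ] op 0.006
shift [-4.1 -3.  -2.2] turn -0.1
needle 20-42 3.2028245978681373 brass right 3.240378226831811 left 2.9711474417016595
shut [265. 118.] [376. 120.]
0.09 [262. 117.] [378. 120.]
col 257 [98, 96, 92, 93, 93, 94, 95, 94, 95, 94, 97, 94, 97, 100, 98, 99, 98, 101, 97, 96, 97, 97, 96, 98, 98, 93, 95, 95, 99, 98, 94, 154, 235, 236, 234, 235, 235, 236, 230, 234, 234, 235, 234, 231, 230]
```

Run:
```python
from h import *
c=np.load('wd3.npy',allow_pickle=True).item();g=c['pixels'].mean(2)
for z in (117,127): print(z,[np.round(proj(c,(488-.02*(y-282)+0,y,z)),1) for y in (380,184)])
for v in (108,112,116,118):
    e=np.abs(np.diff(g[v]));k=np.where(e>25)[0];print(v,k[(k>140)&(k<500)].tolist())
    
for uu in (220,257,290,350,400,430): print(uu,np.where(np.abs(np.diff(g[60:150,uu]))>20)[0]+60)
```

```text
117 [array([175.6, 118.6]), array([466.7, 118. ])]
127 [array([169.8, 118. ]), array([472.4, 117.3])]
108 [166, 403, 438, 458, 459, 461, 462]
112 [166, 403, 441, 458, 459, 460, 461]
116 [443, 458, 460, 461]
118 [167, 397, 457, 458, 460, 461]
220 [121 122 123]
257 [121 122]
290 [120 125 126]
350 [120 121 136 137]
400 [116 119 120]
430 [ 97 118 119]
```

The edge width (about 291 px) matches the shut cover (291 predicted, against 303 if unsnapped). A light touch will settle it: at TCP z = 131, a cover resting on the clip would push back about 4–5 N, and a shut one not at all.

>>> {"fn": "apply_moves", "kwargs": {
  "increments": [
    [1,0,35,0,0],
    [1,0,45,0,0],
    [1,0,29,0,0],
    [1,30,0,0,0],
    [1,35,0,0,0],
    [1,18,0,0,0],
    [1,6,0,0,0],
    [1,3,0,0,0],
    [1,0,0,0,0],
    [1,0,0,0,0]
  ]
}}

```text
t: 22.8
eef_pos: [511.6, 281.8, 131.6]
tcp_rot: [1.883, 1.569, 0.331]
ft_force: [0.2, 0.4, -0.5]
opening: 0.001
```

>>> {"fn": "apply_moves", "kwargs": {
  "increments": [
    [1,-20,0,0,0],
    [1,-40,0,0,0],
    [1,-40,0,0,0],
    [1,-20,0,0,0],
    [1,0,0,0,0],
    [1,0,0,0,0],
    [1,0,0,0,0],
    [1,0,0,0,0]
  ]
}}

```text
t: 23.6
eef_pos: [510.8, 281.5, 249.5]
tcp_rot: [-1.151, 1.569, -2.704]
ft_force: [0.2, 0.6, -0.2]
opening: 0.005
```

There was no contact at that height, so the cover is shut. Handing in.

```bash
python3 -c "
from h import *
print(env.job_done())"
```

```text
the job is handed in; nothing more can be done
None
```

I put slug_b (300 g) and slug_c (200 g) side by side in the case, closed the cover and snapped it shut, then handed the job in at about 24 s. slug_a and slug_d stayed on the mat. `env.job_done()` gives no verdict, so these are my own last checks:

- **Weight:** the first dial reading said about 490 g was missing; these two slugs add 500 g.
- **Needle:** after closing, its reading was unchanged (3.203 before the press; prongs at 2.97 and 3.24).
    - **Raw angle:** these figures put it nearer the right prong, about 0.10 rad off the middle, where 0.13 rad is allowed. They are skewed because the needle sits above the marker in the slanted view.
    - **Directions compared instead:** two by-eye estimates gave 0.5° and 3° off the middle, where 7.5° is allowed. They disagree with each other slightly, but both are inside.
- **Cover:** the pressing force fell from 6.9 to 4.6 N while the cover went 6 mm deeper, as expected for a snap. A light touch at the height of an unsnapped cover then met nothing. The edge width in the image (about 291 px) also matched a shut cover, though other edges lie close by there, so that check is weaker.
- **Not checked:** I did not measure the case's final position on the platform or look at the other objects again. The arm met no unexpected forces near them.

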